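# Pop the tea tin out and catch it on the apron

## Task

Press the key of the spring dispenser with one finger, so that its gate lifts and the small tea tin springs out of its bay, and stop the tin with the other finger while it is on the open apron, before it runs off the end. Finish holding like that: one finger still keeping the key down (so the gate does not drop on the lid) and the tin at rest, upright on the apron, pushing against the other finger. Grasp and lift nothing, and leave the other things on the worktop where they are.

Things in the scene. Friction and masses are not known exactly. Their poses are not given: they have to be found in the camera images.
- dispenser: Fixed black dispenser. Origin on the worktop under the gate's rear face, mid-lane; +x: the way the tin runs out, +z up, key on the -y side. Floor plate top at z = 6 mm, x = -160 to 65, y = -67 to 27 mm. Lane 39 mm wide (y = +-19.5). Behind the gate: the bay, walls to z = 26 mm. White spring housing at the rear, x = -156 to -94, up to z = 56 mm.
- key (a joint): Steel rocker (body key) hinged along the dispenser's x at y = -26, z = 34 mm. Rad: 0 at rest, grows as the key is pressed, stop at 0.42. Pressing takes about 4 N at first, 9 to 15 N near the stop; it springs back when let go. Key plate: x = 0 to 54, y = -64 to -36 mm of the dispenser, top at z = 28 mm at rest, about 10 mm lower at the stop (at y = -50). The tin is freed at about 0.25 to 0.3 rad.
- key_press (a point): Point on top of the key plate, a good place to press: x = 32, y = -50, z = 28 mm of the dispenser with the key at rest (it moves with the key).
- gate (a point): Fixed point at x = 0, y = 0, z = 36 mm of the dispenser, where the gate holds the tin. The rocker's arm crosses over the lane here, x = 0 to 7 mm, z = 39 to 44 mm at rest; pressing the key raises it (to about 65 mm at its far side). The gate tab hangs under it at y = 2 to 16 mm, down to z = 29 mm at rest.
- apron (a point): Point on the apron's floor, mid-lane: x = 32, y = 0, z = 6 mm of the dispenser, 50 mm sideways of key_press. The apron is x = 0 to 65 mm, open above and at its far end, with side rails only up to z = 12 mm. A finger standing here, its tip lower than the tin's top (z = 36 mm), stops the tin.
- pusher_face (a point): Middle of the front of the white spring pusher behind the tin. It pushes the tin to the dispenser's +x with about 3 to 4 N (2 N at the end of its 105 mm stroke), at up to 0.15 m/s: once freed and not stopped, the tin crosses the apron and drops off its end in about 0.7 to 1.5 s.
- tin: Plain steel tea tin, 40 mm long (its x, along the lane), 36 mm wide, 30 mm high, about 0.11 kg, loose. Origin at the centre of its underside. At the start it stands in the bay on the floor plate (top at z = 36 mm), its centre at x = -21 mm of the dispenser, its front against the gate.
- tin_center (a point): The centre of that tin, half-way up.
- spare_tin: Bystander: another tin just like it (40 x 36 x 30 mm) standing on the worktop. Origin at its underside.
- mug: Bystander: white mug, 76 mm across, 85 mm high, handle on +y. Origin at its underside.
- espresso_cup: Bystander: white cup, 58 mm across, 55 mm high. Origin at its underside.
- sugar_jar: Bystander: glass jar with steel cap, 68 mm across, 80 mm high. Origin at its underside.
- shaker: Bystander: turned wooden shaker, 42 mm across, 80 mm high. Origin at its underside.
- bowl: Bystander: small bowl, 96 mm across, 42 mm high. Origin at its underside.

How it is judged:
On the way, in this order (a step that is already met when the one before it is completed fails the run):
1. a finger presses the key down (value of joint key above 0.2 rad and contact force between the fingers and key above 0.5 N).
2. the popped tin is stopped on the apron by a finger, the key still down (all of step 1 and x of tin_center in the frame of dispenser between -0.016 and 0.045 m and contact force between the fingers and tin above 0.5 N and linear speed of tin below 0.02 m/s), for 0.3 s.
At the end, for the whole second after the job is handed in: Still holding: a finger presses on the key (over 0.5 N, key past 0.2 rad) and the tin, at rest and upright on the lane's floor, pushes on a finger (over 0.5 N), its front face 4 to 65 mm past the gate's rear face, on the apron (all of step 2 and angle between tin's own z axis and vertical below 0.12 rad and z of tin_center in the frame of dispenser between 0.016 and 0.027 m); the arm keeps its last pose, push and grip.
It fails at once if the tin runs off the apron or past its end (x of tin_center in the frame of dispenser above 0.056 m).
It fails at once if the tin is lifted (z of tin_center in the frame of dispenser above 0.033 m).
It fails at once if the tin is tipped (angle between tin's own z axis and vertical above 0.4 rad).
It fails at once if another thing on the worktop is moved by more than 2 cm or lifted (distance of any of spare_tin, mug, espresso_cup, sugar_jar, shaker, bowl from where it was at the start of the episode above 0.02 m).
It also fails if it takes over 35 s, if anything falls off the work surface, if the arm or the gripper's body presses on something with over 40 N, if the wrist force passes 120 N, or if a joint passes its speed limit or range.

## Robot

A 6-joint arm with a two-finger parallel gripper is mounted at the origin on the work surface. World frame = base frame: x ahead of the robot, y to its left, z up, the work surface at z = 0. Lengths are in m, angles in rad, forces in N, time in s.
With the tool pointing down it reaches from about 0.375 to 0.9 m from the base axis. Payload 3.1 kg.
Tool frame: the origin (TCP) lies at the very end of the fingers, on their centre line; the grasp point (between the pads) lies 19 mm behind it; x points along the fingers, z is the direction in which the jaws open and shut, and the axes are right-handed (so a half turn about x gives the same grasp; the last joint's range is limited). The gripper opens to 85 mm and grips with 20 to 120 N. Pads are 22 mm wide; open, the fingers measure 114 mm over their backs; the gripper's body (76 mm by 85 mm) begins 54 mm behind the grasp point. The pads swing forward as they close: fully open they stand 13 mm farther back than shut.
Start: joints at [-1.514, 0.527, 1.433, -0, 1.181, -0.178], TCP at [0.145, -0.608, 0.231] pointing down, gripper open.
Joint ranges: [-3.08, 3.08], [-0.75, 2.2], [0.22, 2.44], [-1.43, 4.57], [0, 2.65], [-2.85, 2.85]. Speed limits (rad/s): [2.79, 2.79, 3.14, 3.14, 3.14, 3.14].

## Interface

Orientations are given as [roll, pitch, yaw] about the fixed x, y, z axes, in that order (R = Rz(yaw) Ry(pitch) Rx(roll)).
In Python, from rig import * gives the robot as it stands.
- The arm moves only by the tool servo_tool, never from a script. Its argument "commands" is a list of rows, each an object with "delta_pos": the shift along the tool's x, y, z in cm, a list of three; "twist": the turn about the tool's x in degrees; "grip": the finger opening in cm, from 0 to 8.54. In form: [{"delta_pos": [x, y, z], "twist": twist, "grip": grip}, ...]. A call has 1 to 10 rows; each row shifts and turns the commanded pose from where the row before left it, along the tool's axes as they then stand; what a row does not reach is not made up. A row lasts 1/8 s, in which the tool goes at most 62.5 mm and 10.7 degrees, less where a joint would pass 70% of its speed; a pose out of reach is approached as far as the arm can. A call with a gripper value outside its range is refused whole. The fingers move at their own pace and stop on an object; "grip_force" is the grip in N (left out, the last holds). Time passes only in rows, so rows that do not move let the fingers close. It gives the time, the measured TCP pose, the force and the opening at its end, in the units of the state.
- read_state(): the state, without advancing time (a new reading comes with each control period).
- grab_frame(name): name is "scene" or "top" or "wrist"; returns (picture, depth): 480x640x3 uint8, red, green, blue; 480x640 float32, m along the optical axis (not along the pixel's ray), 0 where there is no reading.
- calibration(name): a dict with "fov_y" (degrees; the focal length in pixels is half the picture's height over the tangent of half this angle, whatever the lens; pixels are square), "cx", "cy" (the principal point, pixels), "world_to_cam" (4x4, takes a point from world to camera coordinates); the wrist camera has in their place "mount" (4x4, takes a point from camera to tool coordinates, whose origin is the TCP and whose axes are the tool frame's). Camera axes: x right, y up, looking along -z (the intrinsics and any distortion apply to the point x, -y, -z); pixel columns grow to the right and rows downward; lengths in m; the calibration is good to about 2 mm. A picture is of the moment at which its call begins: read the wrist's pose just before it. calibration takes no time and is no camera call.
- job_done(): hands the job in, once; it reports no verdict.
Trained networks look in the newest picture that a camera, given by its name, has taken for a name from the list of things; names that differ only in an ending like _2 or _b are one class to them, and where a whole thing is asked for, a point or a joint stands for the part that bears it (a point fixed in the world has none). Each returns a list of dicts, best first, with "confidence" (0 to 1); they miss things now and then, are a little off and sometimes report something else, mostly with a low value. They report only what shows in the picture. A call takes as long as a camera call.
- masks_of(camera, name): "pixels" (480x640 bool, what is visible of it) and "at" ([column, row] in pixels, amid what is visible of it).
The state is a dict: "time_s": time; "joint_pos": joint angles; "joint_velocities": joint speeds; "tau": joint torques, N m; "tool_pos": TCP position; "tcp_rot": TCP orientation; "wrist_force": force on the tool from outside, world axes, zero at the start; "wrist_torque": the same for the moment, N m; "opening": finger opening in m.
Only numpy, scipy, OpenCV 4.12 (cv2) and the standard library are available. Lean on these libraries where they do the work, as an engineer would, in place of code of your own. Each camera call takes 0.05 s, during which the arm holds its last target. There are 200 camera calls.

## Working session

There is one attempt and no reset: what is moved stays moved. The work goes in short steps, Python scripts to look and compute and a tool call to move; the robot and the scene stay as the last step left them, time stands still between calls to the robot, and variables do not carry over. Pictures are saved under pics/ and viewed, about 8 in all and at most 12, crops included, and the job is handed in when it is done.

Besides the shell and the picture viewer there is one more tool, called as name(argument=value, ...) on one line, values as JSON. servo_tool: Moves the arm, as the interface text tells. Its arguments: {"type":"object","properties":{"commands":{"type":"array"},"grip_force":{"type":"number"}},"required":["commands"]}

```bash
ls; mkdir -p pics; python3 - <<'E'
from rig import *
import numpy as np, cv2
print(read_state())
for c in ["scene","top","wrist"]:
    im,d=grab_frame(c); cv2.imwrite(f"pics/{c}0.png",im[:,:,::-1]); print(c,calibration(c))
    np.save(f"pics/{c}_d.npy",d)
E
```

```text
pics
{'time_s': 0.0, 'joint_pos': array([-1.51448455e+00,  5.28469621e-01,  1.43393808e+00, -2.46063704e-05,
        1.18139634e+00, -1.78493187e-01]), 'joint_velocities': array([-0.00021839,  0.00048498, -0.00113244, -0.00019279,  0.00081931,
       -0.00155514]), 'tau': array([-1.15750994e-03, -4.42349374e+01, -1.78025490e+01, -2.80036629e-04,
        8.49187811e-03, -1.35878705e-05]), 'tool_pos': array([ 0.14539235, -0.60709701,  0.23032012]), 'tcp_rot': array([2.97338384, 1.56858482, 1.63740185]), 'wrist_force': array([-0.49977048, -0.51339024, -0.68758307]), 'wrist_torque': array([-0.05618251, -0.02555117,  0.01044291]), 'opening': 0.08544743815960557}
scene {'fov_y': 56.66563409228792, 'cx': 324.34018547873075, 'cy': 234.77436962953587, 'world_to_cam': array([[ 0.27142232,  0.96244807,  0.00486145, -0.22257043],
       [-0.59335973,  0.16335358,  0.7881877 ,  0.27976531],
       [ 0.75779559, -0.21681632,  0.61541573, -1.32153826],
       [ 0.        ,  0.        ,  0.        ,  1.        ]])}
top {'fov_y': 48.56869135137673, 'cx': 313.88833189760635, 'cy': 239.5206884498196, 'world_to_cam': array([[-0.00796276, -0.99968242,  0.02390926,  0.08081878],
       [ 0.99251206, -0.00498672,  0.12204481, -0.5468643 ],
       [-0.12188682,  0.02470204,  0.99223657, -0.95225519],
       [ 0.        ,  0.        ,  0.        ,  1.        ]])}
wrist {'fov_y': 61.007952019477145, 'cx': 319.70275074950763, 'cy': 240.29596625435912, 'mount': array([[-3.07565413e-04,  3.14008860e-01, -9.49420003e-01,
        -1.42339778e-01],
       [ 3.91282515e-04,  9.49420013e-01,  3.14008736e-01,
         7.97697651e-02],
       [ 9.99999876e-01, -2.74913219e-04, -4.14874935e-04,
         1.18823386e-03],
       [ 0.00000000e+00,  0.00000000e+00,  0.00000000e+00,
         1.00000000e+00]])}
```

View pics/top0.png

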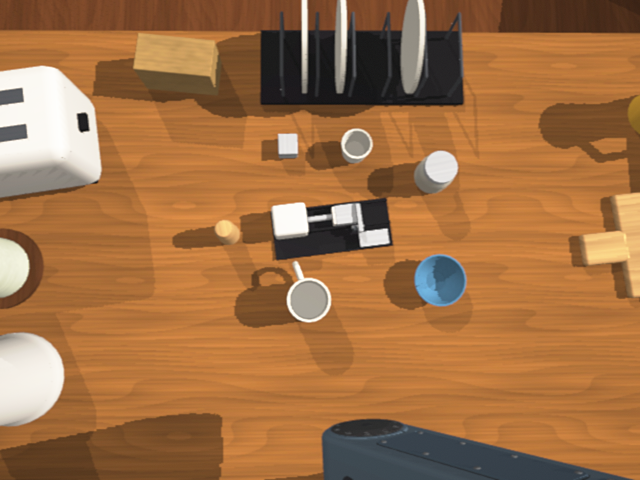

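View pics/scene0.png

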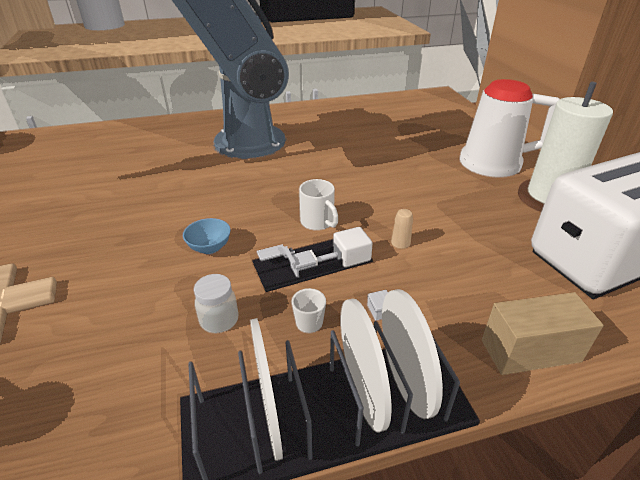

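The top view shows the dispenser at about (332,228), its lane running to image right (world −y). The key is at (375,238) on the robot's side, and the bowl (440,280), mug (309,300) and jar (436,172) stand clear of it. Next I'll fit its pose.

```bash
cat > h.py <<'E'
from rig import *
import numpy as np, cv2
from scipy.spatial.transform import Rotation as R
def W(name,st=None):
    c=calibration(name)
    if name!="wrist": return c,np.linalg.inv(c["world_to_cam"])
    T=np.eye(4); T[:3,:3]=R.from_euler("xyz",st["tcp_rot"]).as_matrix(); T[:3,3]=st["tool_pos"]
    return c,T@c["mount"]
def cloud(name,d,st=None):
    c,T=W(name,st); f=240/np.tan(np.radians(c["fov_y"]/2))
    v,u=np.mgrid[:480,:640]
    p=np.stack([(u-c["cx"])/f*d,-(v-c["cy"])/f*d,-d],-1)
    return p@T[:3,:3].T+T[:3,3]
def pix(name,p,st=None):
    c,T=W(name,st); f=240/np.tan(np.radians(c["fov_y"]/2)); q=np.linalg.inv(T)@np.append(p,1)
    return [c["cx"]+f*q[0]/-q[2],c["cy"]-f*q[1]/-q[2]]
E
python3 - <<'E'
from h import *
im,d=grab_frame("top"); P=cloud("top",d)
for n in ["dispenser","key","tin"]:
    for m in masks_of("top",n)[:2]:
        q=P[m["pixels"]&(d>0)]; print(n,m["confidence"],m["at"],len(q),np.median(q,0).round(4))
        print(cv2.minAreaRect(q[:,:2].astype(np.float32)), cv2.boxPoints(cv2.minAreaRect(q[:,:2].astype(np.float32))).round(4).tolist())
print("table",P[330:350,200:220,2].mean())
st=read_state(); print(R.from_euler("xyz",st["tcp_rot"]).as_matrix().round(3))
E
```

```text
dispenser 0.98 [322.3, 231.4] 5564 [0.5669 0.0556 0.0073]
((0.5776622295379639, 0.044251441955566406), (0.10621774941682816, 0.22933785617351532), 6.424797058105469) [[0.5120999813079834, 0.15230000019073486], [0.5376999974250793, -0.07559999823570251], [0.6432999968528748, -0.06379999965429306], [0.6176000237464905, 0.16410000622272491]]
key 0.67 [366.6, 235.3] 572 [ 0.5559 -0.0255  0.0281]
((0.577955424785614, -0.03268731012940407), (0.08059404790401459, 0.059033557772636414), 6.900181293487549) [[0.5343999862670898, -0.008200000040233135], [0.5414999723434448, -0.06679999828338623], [0.6215000152587891, -0.057100001722574234], [0.6144000291824341, 0.001500000013038516]]
tin 0.81 [345.1, 218.1] 443 [0.5944 0.019  0.0351]
((0.5965223908424377, 0.01704562082886696), (0.03934897109866142, 0.04416618123650551), 3.868349313735962) [[0.5753999948501587, 0.03779999911785126], [0.5784000158309937, -0.006300000008195639], [0.6176000237464905, -0.003700000001117587], [0.6147000193595886, 0.04039999842643738]]
table 0.009322651446376857
[[-0.     0.973  0.233]
 [ 0.001  0.233 -0.973]
 [-1.     0.    -0.001]]
```

servo_tool(commands=[{"delta_pos": [0, 4.65, -3.79], "twist": 0, "grip": 3.6}, {"delta_pos": [0, 4.65, -3.79], "twist": 0, "grip": 3.6}, {"delta_pos": [0, 4.65, -3.79], "twist": 0, "grip": 3.6}, {"delta_pos": [0, 4.65, -3.79], "twist": 0, "grip": 3.6}, {"delta_pos": [0, 4.65, -3.79], "twist": 0, "grip": 3.6}, {"delta_pos": [0, 4.65, -3.79], "twist": 0, "grip": 3.6}, {"delta_pos": [0, 4.65, -3.79], "twist": 0, "grip": 3.6}, {"delta_pos": [0, 4.65, -3.79], "twist": 0, "grip": 3.6}, {"delta_pos": [0, 4.65, -3.79], "twist": 0, "grip": 3.6}, {"delta_pos": [0, 4.65, -3.79], "twist": 0, "grip": 3.6}])

```text
time_s: 1.6
tool_pos: [0.5107, -0.1295, 0.2316]
tcp_rot: [0.736, 1.57, -0.6]
wrist_force: [0.3, -0.7, 0.9]
opening: 0.036
```

servo_tool(commands=[{"delta_pos": [0, 4.65, -3.79], "twist": 0, "grip": 3.6}, {"delta_pos": [0, 4.65, -3.79], "twist": 0, "grip": 3.6}, {"delta_pos": [0.6, 0, 0], "twist": -10.4, "grip": 3.6}, {"delta_pos": [0.6, 0, 0], "twist": -10.4, "grip": 3.6}, {"delta_pos": [0.6, 0, 0], "twist": -10.4, "grip": 3.6}, {"delta_pos": [0.6, 0, 0], "twist": -10.4, "grip": 3.6}, {"delta_pos": [0.6, 0, 0], "twist": -10.4, "grip": 3.6}, {"delta_pos": [0.6, 0, 0], "twist": -10.4, "grip": 3.6}, {"delta_pos": [0.6, 0, 0], "twist": -10.4, "grip": 3.6}, {"delta_pos": [0.6, 0, 0], "twist": -10.4, "grip": 3.6}])

```text
time_s: 2.85
tool_pos: [0.5823, -0.0357, 0.1832]
tcp_rot: [-0.341, 1.571, -0.219]
wrist_force: [-0.4, 0.7, -0.2]
opening: 0.0358
```

```bash
python3 - <<'E'
from h import *
st=read_state(); im,d=grab_frame("wrist"); P=cloud("wrist",d,st); np.savez("w1.npz",P=P,d=d,im=im)
print(st["tool_pos"],st["time_s"],R.from_euler("xyz",st["tcp_rot"]).as_matrix().round(4).tolist())
for n in ["dispenser","key","tin"]:
    for m in masks_of("wrist",n)[:1]:
        q=P[m["pixels"]&(d>0)]; np.save(f"m_{n}.npy",m["pixels"]); print(n,m["confidence"],m["at"],len(q),np.median(q,0).round(4),np.percentile(q[:,2],[2,50,98]).round(4))
        print(cv2.boxPoints(cv2.minAreaRect(q[:,:2].astype(np.float32))).round(4).tolist())
c,T=W("wrist",st)
a=np.radians(-83.6);o=np.array([.6029,-.0007])
D=lambda x,y,z:np.append(o+[np.cos(a)*x-np.sin(a)*y,np.sin(a)*x+np.cos(a)*y],z)
j=im[:,:,::-1].copy()
for p in [(65,-67,6),(65,27,6),(32,-50,28),(32,0,6),(0,0,36),(0,-64,28),(54,-64,28),(54,-36,28)]:
    u=pix("wrist",D(*(np.array(p)/1000)),st); cv2.circle(j,(int(u[0]),int(u[1])),3,(0,0,255),1)
cv2.imwrite("pics/w1.png",j)
E
```

```text
[ 0.58234841 -0.03569681  0.18316292] 2.85 [[0.0001, -0.1218, 0.9926], [-0.0, 0.9926, 0.1218], [-1.0, -0.0, 0.0001]]
dispenser 0.76 [314.7, 107.1] 28334 [0.5695 0.0431 0.0065] [0.0044 0.0065 0.0559]
[[0.5152999758720398, 0.10660000145435333], [0.5356000065803528, -0.07819999754428864], [0.6323999762535095, -0.06759999692440033], [0.6121000051498413, 0.11720000207424164]]
key 0.76 [284.7, 200.0] 3482 [ 0.5556 -0.0262  0.0281] [0.0262 0.0281 0.0447]
[[0.5291000008583069, -0.011599999852478504], [0.5374000072479248, -0.07329999655485153], [0.6212999820709229, -0.06199999898672104], [0.6129999756813049, -0.00039999998989515007]]
tin 0.72 [348.0, 145.9] 2973 [0.5946 0.0174 0.0357] [0.0332 0.0357 0.0372]
[[0.5746999979019165, 0.033799998462200165], [0.5795000195503235, -0.005200000014156103], [0.6152999997138977, -0.000699999975040555], [0.6104999780654907, 0.03830000013113022]]
```

View pics/w1.png

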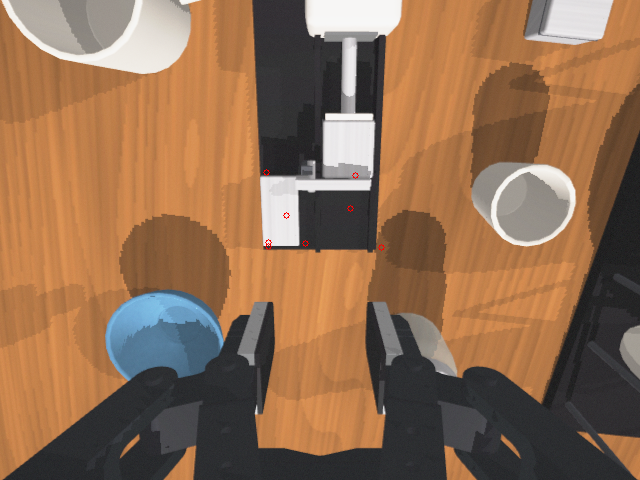

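The wrist view shows the key plate at about (280,212), the gate arm at row 185 and the apron at (345,215). My projected points sit about 4 px off, so I'll refine the pose from this view and measure the finger tips.

```bash
python3 - <<'E'
from h import *
z=np.load("w1.npz");P=z["P"];d=z["d"];im=z["im"].astype(int)
def rect(m,n):
    m=cv2.morphologyEx(m.astype(np.uint8),cv2.MORPH_OPEN,np.ones((3,3)));k,l,s,_=cv2.connectedComponentsWithStats(m);i=1+np.argmax(s[1:,4]);q=P[l==i]
    (c,wh,a)=cv2.minAreaRect(q[:,:2].astype(np.float32));print(n,s[i].tolist(),np.round(c,4),np.round(wh,4),round(a,2),q[:,2].mean().round(4))
key=np.load("m_key.npy");tin=np.load("m_tin.npy")
br=im.sum(2)
v,u=np.mgrid[:480,:640]
rect((u>255)&(u<302)&(v>165)&(v<260)&(br>300)&(abs(P[...,2]-.0275)<.004)&(abs(im[...,0]-im[...,2])<25),"keyplate 54x28")
rect(tin&(abs(P[...,2]-.0365)<.0025),"tin top")
# plate: dark pixels low
dark=(br<120)&(v<260)&(u>240)&(u<400)
for r in [215,225,235]: 
    x=np.where(dark[r]&(P[r,:,2]<.015)|False)[0];print(r,x.min(),x.max(),P[r,x.max()].round(4))
for c_ in [330,345,360]:
    y=np.where(dark[:,c_])[0];print(c_,y.max(),P[y.max(),c_].round(4))
x=[(r,np.where(dark[r])[0].min()) for r in [60,90,120,150]];print([(r,P[r,c].round(4).tolist()) for r,c in x])
print("table",np.median(P[260:290,280:360,2]))
# fingertips in tool frame
st=read_state();Rm=R.from_euler("xyz",st["tcp_rot"]).as_matrix();t=(P-st["tool_pos"])@Rm
for lo,hi in [(215,290),(350,420)]:
    m=(u>lo)&(u<hi)&(v>295)&(v<420)&(d>0)&(d<.2);q=t[m];tip=q[q[:,0]>np.percentile(q[:,0],90)];print("finger x max",np.percentile(q[:,0],[50,90,99]).round(4),"y",np.percentile(tip[:,1],[2,98]).round(4),"z",np.percentile(tip[:,2],[2,98]).round(4))
E
```

```text
keyplate 54x28 [260, 176, 39, 70, 2541] [ 0.5512 -0.0361] [0.0278 0.054 ] 6.63 0.0278
tin top [323, 120, 52, 58, 2856] [0.5953 0.0166] [0.0353 0.0393] 7.04 0.0358
215 368 368 [ 0.621  -0.0357  0.0063]
225 368 368 [ 0.6219 -0.0432  0.0093]
235 368 368 [ 0.623  -0.0513  0.0104]
330 111 [0.5801 0.04   0.0058]Traceback (most recent call last):
  File "<stdin>", line 16, in <module>
    return umr_maximum(a, axis, None, out, keepdims, initial, where)
ValueError: zero-size array to reduction operation maximum which has no identity
```

```bash
python3 - <<'E'
from h import *
z=np.load("w1.npz");P=z["P"];d=z["d"]
v,u=np.mgrid[:480,:640]
st=read_state();Rm=R.from_euler("xyz",st["tcp_rot"]).as_matrix();t=(P-st["tool_pos"])@Rm
for lo,hi in [(215,290),(350,420)]:
    m=(u>lo)&(u<hi)&(v>295)&(v<420)&(d>0)&(d<.2);q=t[m];print("x",np.percentile(q[:,0],[50,90,99,99.9]).round(4))
    for a,b in [(-.012,-.006),(-.006,-.002),(-.002,.004)]:
        tip=q[(q[:,0]>a)&(q[:,0]<b)]
        if len(tip):print(a,len(tip),"y",np.percentile(tip[:,1],[2,98]).round(4),"z",np.percentile(tip[:,2],[2,98]).round(4))
E
```

```text
x [-0.0381 -0.0134 -0.004  -0.001 ]
-0.012 337 y [-0.0107  0.0099] z [-0.0314 -0.0186]
-0.006 97 y [-0.0111  0.0096] z [-0.0253 -0.0187]
-0.002 20 y [-0.0099  0.0047] z [-0.0189 -0.0186]
x [-0.0377 -0.013  -0.004  -0.0009]
-0.012 334 y [-0.0106  0.0102] z [0.0171 0.0297]
-0.006 99 y [-0.0102  0.01  ] z [0.017  0.0233]
-0.002 20 y [-0.0107  0.0051] z [0.0171 0.0174]
```

servo_tool(commands=[{"delta_pos": [4, -0.2, -0.6], "twist": 0, "grip": 3.6}, {"delta_pos": [4, 0, 0], "twist": 0, "grip": 3.6}, {"delta_pos": [3, 0, 0], "twist": 0, "grip": 3.6}, {"delta_pos": [0, 0, 0], "twist": 0, "grip": 3.6}, {"delta_pos": [0, 0, 0], "twist": 0, "grip": 3.6}])

```text
time_s: 3.68
tool_pos: [0.5776, -0.0386, 0.0744]
tcp_rot: [-0.363, 1.569, -0.248]
wrist_force: [0.4, 0.1, 0.3]
opening: 0.0356
```

servo_tool(commands=[{"delta_pos": [2, 0, 0], "twist": 0, "grip": 4.4}, {"delta_pos": [1, 0, 0], "twist": 0, "grip": 4.4}, {"delta_pos": [0, 0, 0], "twist": 0, "grip": 4.4}, {"delta_pos": [0, 0, 0], "twist": 0, "grip": 4.4}])

```text
time_s: 4.18
tool_pos: [0.5772, -0.0385, 0.0441]
tcp_rot: [-0.357, 1.569, -0.241]
wrist_force: [1.3, -0.1, -1.1]
opening: 0.0439
```

```bash
python3 - <<'E'
from h import *
st=read_state(); im,d=grab_frame("wrist"); cv2.imwrite("pics/w2.png",im[:,:,::-1]); P=cloud("wrist",d,st)
print(st["tool_pos"],st["wrist_force"],st["opening"],R.from_euler("xyz",st["tcp_rot"]).as_matrix().round(3).tolist())
v,u=np.mgrid[:480,:640];Rm=R.from_euler("xyz",st["tcp_rot"]).as_matrix();t=(P-st["tool_pos"])@Rm
np.savez("w2.npz",P=P,im=im)
E
```

```text
[ 0.57719152 -0.03849426  0.04412176] [ 1.28381798 -0.06303852 -1.05892784] 0.043881483687816594 [[0.001, -0.116, 0.993], [-0.0, 0.993, 0.116], [-1.0, -0.001, 0.001]]
```

View pics/w2.png

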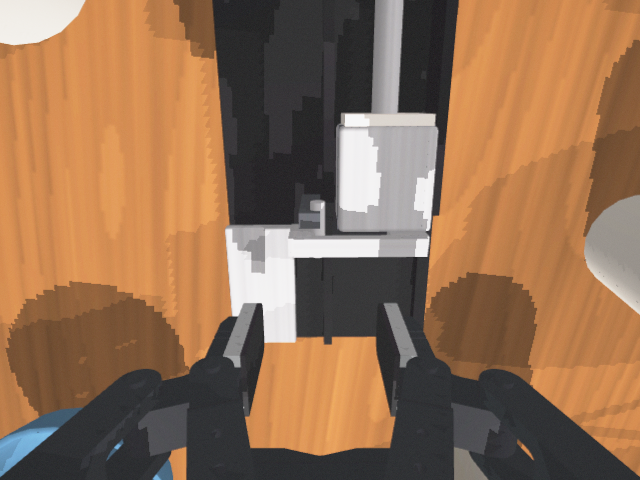

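The left finger (about 250,310) is over the key plate, and the right one (395,310) is over the apron between the rails. I'll press now.

servo_tool(commands=[{"delta_pos": [1.0, 0, 0], "twist": 0, "grip": 4.4}, {"delta_pos": [0.5, 0, 0], "twist": 0, "grip": 4.4}, {"delta_pos": [0.4, 0, 0], "twist": 0, "grip": 4.4}, {"delta_pos": [0, 0, 0], "twist": 0, "grip": 4.4}, {"delta_pos": [0, 0, 0], "twist": 0, "grip": 4.4}])

```text
time_s: 4.85
tool_pos: [0.5766, -0.0383, 0.0245]
tcp_rot: [1.12, 1.571, 1.236]
wrist_force: [-0.2, 0.9, 3.1]
opening: 0.0439
```

servo_tool(commands=[{"delta_pos": [0.3, 0, 0], "twist": 0, "grip": 4.4}, {"delta_pos": [0.3, 0, 0], "twist": 0, "grip": 4.4}, {"delta_pos": [0.1, 0, 0], "twist": 0, "grip": 4.4}, {"delta_pos": [0, 0, 0], "twist": 0, "grip": 4.4}, {"delta_pos": [0, 0, 0], "twist": 0, "grip": 4.4}, {"delta_pos": [0, 0, 0], "twist": 0, "grip": 4.4}])

```text
time_s: 5.6
tool_pos: [0.5789, -0.0384, 0.0189]
tcp_rot: [-0.17, 1.565, -0.055]
wrist_force: [1.9, 1.8, 9.6]
opening: 0.0439
```

servo_tool(commands=[{"delta_pos": [0.2, 0, 0], "twist": 0, "grip": 4.4}, {"delta_pos": [0.1, 0, 0], "twist": 0, "grip": 4.4}, {"delta_pos": [0, 0, 0], "twist": 0, "grip": 4.4}, {"delta_pos": [0, 0, 0], "twist": 0, "grip": 4.4}, {"delta_pos": [0, 0, 0], "twist": 0, "grip": 4.4}, {"delta_pos": [0, 0, 0], "twist": 0, "grip": 4.4}, {"delta_pos": [0, 0, 0], "twist": 0, "grip": 4.4}])

```text
time_s: 6.48
tool_pos: [0.5796, -0.0388, 0.0165]
tcp_rot: [-0.281, 1.564, -0.166]
wrist_force: [1.9, 2.0, 12.5]
opening: 0.0441
```

```bash
python3 - <<'E'
from h import *
st=read_state(); im,d=grab_frame("wrist"); cv2.imwrite("pics/w3.png",im[:,:,::-1]); P=cloud("wrist",d,st)
print(st["tool_pos"],st["wrist_force"],st["time_s"])
o=np.array([.5978,-.0038]);dx=np.array([.118,-.993]);dy=np.array([.993,.118])
for n in ["tin","key"]:
  for m in masks_of("wrist",n)[:1]:
    q=P[m["pixels"]&(d>0)]; e=(q[:,:2]-o);print(n,m["confidence"],"x",np.percentile(e@dx,[2,50,98]).round(4),"y",np.percentile(e@dy,[2,50,98]).round(4),"z",np.percentile(q[:,2],[2,50,98]).round(4))
E
```

```text
[ 0.57955469 -0.03884278  0.01645777] [ 1.88232193  2.02407361 12.47885632] 6.475
tin 0.69 x [-0.0164 -0.0048  0.0215] y [-0.0183 -0.0024  0.0163] z [0.0292 0.0357 0.0369]
key 0.55 x [-0.0009  0.0048  0.0501] y [-0.0566 -0.0338  0.0095] z [0.0134 0.0242 0.0585]
```

View pics/w3.png

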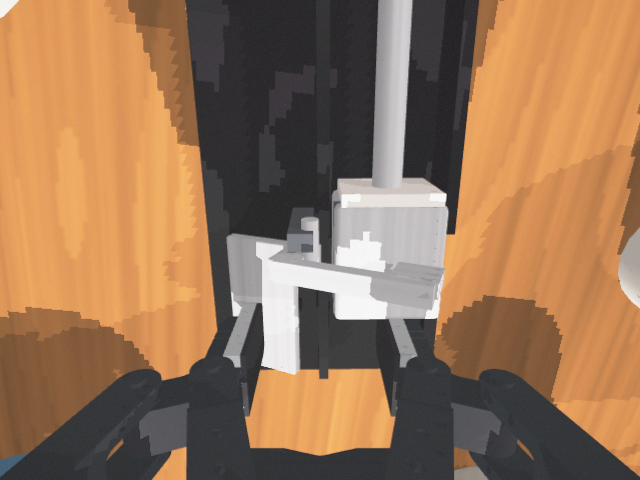

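The wrist view shows the gate arm raised (about 360,280) and the tin at (388,262), upright, with its front at x≈21 mm against the right finger. The key is still under the left finger. The y-force is ambiguous, so I'll push 3 mm toward the tin to firm up the contact and test it.

servo_tool(commands=[{"delta_pos": [0, 0.1, 0], "twist": 0, "grip": 4.4}, {"delta_pos": [0, 0.1, 0], "twist": 0, "grip": 4.4}, {"delta_pos": [0, 0.1, 0], "twist": 0, "grip": 4.4}, {"delta_pos": [0, 0, 0], "twist": 0, "grip": 4.4}, {"delta_pos": [0, 0, 0], "twist": 0, "grip": 4.4}, {"delta_pos": [0, 0, 0], "twist": 0, "grip": 4.4}, {"delta_pos": [0, 0, 0], "twist": 0, "grip": 4.4}, {"delta_pos": [0, 0, 0], "twist": 0, "grip": 4.4}])

```text
time_s: 7.62
tool_pos: [0.5796, -0.0384, 0.0165]
tcp_rot: [-0.675, 1.562, -0.558]
wrist_force: [-0.1, -6.7, 11.1]
opening: 0.044
```

```bash
cat > chk.py <<'E'
from h import *
st=read_state(); im,d=grab_frame("wrist"); P=cloud("wrist",d,st)
print(st["tool_pos"],st["wrist_force"],st["wrist_torque"],st["time_s"])
o=np.array([.5978,-.0038]);dx=np.array([.118,-.993]);dy=np.array([.993,.118])
print("tcp x",(st["tool_pos"][:2]-o)@dx)
for n in ["tin","key"]:
  for m in masks_of("wrist",n)[:1]:
    q=P[m["pixels"]&(d>0)]; e=(q[:,:2]-o);print(n,m["confidence"],"x",np.percentile(e@dx,[2,50,98]).round(4),"y",np.percentile(e@dy,[2,50,98]).round(4),"z",np.percentile(q[:,2],[2,50,98]).round(4))
E
python3 chk.py
```

```text
[ 0.579634   -0.03836466  0.0165208 ] [-0.12215956 -6.72103367 11.08322525] [-1.12240283  0.09105098  0.04140117] 7.625
tcp x 0.03217912223175256
tin 0.95 x [-0.0169 -0.0052  0.0211] y [-0.0182 -0.0026  0.0164] z [0.0288 0.0357 0.037 ]
key 0.83 x [-0.0009  0.0048  0.0503] y [-0.0566 -0.0337  0.0094] z [0.0134 0.0242 0.0586]
```

servo_tool(commands=[{"delta_pos": [0, 0.1, 0], "twist": 0, "grip": 4.4}, {"delta_pos": [0, 0.1, 0], "twist": 0, "grip": 4.4}, {"delta_pos": [0, 0.1, 0], "twist": 0, "grip": 4.4}, {"delta_pos": [0, 0, 0], "twist": 0, "grip": 4.4}, {"delta_pos": [0, 0, 0], "twist": 0, "grip": 4.4}, {"delta_pos": [0, 0, 0], "twist": 0, "grip": 4.4}, {"delta_pos": [0, 0, 0], "twist": 0, "grip": 4.4}, {"delta_pos": [0, 0, 0], "twist": 0, "grip": 4.4}])

```text
time_s: 8.78
tool_pos: [0.5792, -0.0365, 0.0165]
tcp_rot: [-0.818, 1.561, -0.7]
wrist_force: [0.1, -10.2, 11.0]
opening: 0.0443
```

```bash
python3 chk.py
```

```text
[ 0.57917485 -0.03652856  0.01647818] [  0.11252388 -10.16711872  11.03816421] [-1.75785111  0.2273775  -0.01768179] 8.775
tcp x 0.03030169150999649
tin 0.82 x [-0.0187 -0.0071  0.0191] y [-0.0185 -0.003   0.016 ] z [0.0239 0.0357 0.0369]
key 0.68 x [-0.0009  0.0046  0.05  ] y [-0.0565 -0.0337  0.0092] z [0.0136 0.0246 0.0586]
```

The tin moved back 2 mm with the finger, so it is in contact. The key is well down, with the gate arm at z≈59 mm, and everything is at rest. I'm handing in.

```bash
python3 -c "
from rig import *
print(read_state()['wrist_force'],job_done())"
```

```text
the job is handed in; nothing more can be done
[ -0.0585033  -10.44103607  11.06152486] None
```

The job is handed in, with one finger holding the key down and the tin stopped on the apron against the other finger. No verdict was reported.

- **Key:** the upward force on the gripper is about 11 N. The gate arm is raised to about 59 mm, which I put at roughly 0.35 rad; the angle is not measured directly.
- **Tin:** its centre is at about x = 0 mm and its front about 19 mm past the gate. Its top is at z = 36 mm, so it is upright on the lane floor.
- **Contact with the tin:** right after the release the sideways force had the wrong sign to prove the tin was pushing on the finger, perhaps because of friction on the key. I therefore pushed the finger back in two 3 mm steps. On the second the tin moved back about 2 mm with it, and the sideways force is now about 10 N against the finger, part of it probably friction on the key.
- **Other things:** I kept the path clear of everything else on the worktop, but did not measure those things again at the end.

The arm's clock was at about 8.8 s of the 35 s allowed.

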